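# Switch on the bench supply by its rear rocker with a hook tool

## Robot

A 7-joint arm with a two-finger parallel gripper is mounted at the origin on the work surface. World frame = base frame: x ahead of the robot, y to its left, z up, the work surface at z = 0. Lengths are in m, angles in rad, forces in N, time in s.
With the tool pointing down it reaches from about 0.4 to 0.85 m from the base axis. Payload 10.4 kg.
Tool frame: the origin (TCP) lies between the finger pads; the fingertips stand 17 mm ahead of it and the grasp point (between the pads) lies 2 mm behind it; z points along the fingers, y is the direction in which the jaws open and shut (so a half turn about z gives the same grasp; the last joint's range is limited). The gripper opens to 85 mm and grips with 20 to 120 N. Pads are 22 mm wide; open, the fingers measure 114 mm over their backs; the gripper's body (76 mm by 85 mm) begins 54 mm behind the grasp point. The pads swing forward as they close: fully open they stand 13 mm farther back than shut.
Start: joints at [1.278, 0.332, -0.065, 1.46, 0.022, 1.35, -0.088], TCP at [0.167, -0.602, 0.248] pointing down, gripper open.
Joint ranges: [-2.6, 2.6], [-0.5, 2.12], [-1.47, 1.34], [0.16, 2.42], [-1.27, 4.41], [0.06, 2.06], [-2.6, 2.6]. Speed limits (rad/s): [2.22, 2.22, 2.79, 2.79, 3.14, 3.14, 3.14].

## Interface

Orientations are given as a unit quaternion [x, y, z, w].
In Python, from workcell import manip gives the robot as it stands.
- The arm moves only by the tool jog_arm, never from a script. Its argument "steps" is one flat list of numbers, 5 for each row, row after row: the finger opening in m, from 0 to 0.0854, then the shift along the tool's x, y, z in m, then the turn about the tool's z in rad. In form: [gripper, x, y, z, twist, gripper, x, y, z, twist, ...]. A call has exactly 10 rows; each row is the pose to reach, as a shift and turn from the pose commanded when the call began, along the tool's axes at that moment; what a row does not reach only later rows make up. A row lasts 1/10 s, in which the tool goes at most 50 mm and 8.59 degrees, less where a joint would pass 70% of its speed; a pose out of reach is approached as far as the arm can. A call with a gripper value outside its range is refused whole. The fingers move at their own pace and stop on an object; "grip_force" is the grip in N (left out, the last holds). Time passes only in rows, so rows that repeat a pose let the fingers close, or fill a call up. It gives the time, the measured TCP pose, the force and the opening at its end, in the units of the state.
- manip.get_obs(): the state, without advancing time (a new reading comes with each control period).
- manip.camera(name): name is "scene" or "side" or "wrist"; returns (picture, depth): 420x560x3 uint8, red, green, blue; 420x560 float32, m along the optical axis (not along the pixel's ray), 0 where there is no reading.
- manip.calibration(name): a dict with "mtx" (3x3 intrinsics, pixels), "world_to_cam" (4x4, takes a point from world to camera coordinates). Camera axes: x right, y down, z forward; pixel columns grow to the right and rows downward; lengths in m; the calibration is good to about 2 mm. A picture is of the moment at which its call begins: read the wrist's pose just before it. calibration takes no time and is no camera call; for the wrist camera it gives the pose at the moment of the call.
- manip.hand_in(): hands the job in, once; it reports no verdict.
The state is a dict: "clock": time; "joint_pos": joint angles; "joint_velocities": joint speeds; "tau": joint torques, N m; "position": TCP position; "ee_rot": TCP orientation; "ft_force": force on the tool from outside, world axes, zero at the start; "torque": the same for the moment, N m; "grip_width": opening from 0.0 (shut) to 1.0 (fully open).
Only numpy, scipy, OpenCV 4.12 (cv2) and the standard library are available. Lean on these libraries where they do the work, as an engineer would, in place of code of your own. Each camera call takes 0.05 s, during which the arm holds its last target.

## Task

Switch on the bench power supply: its rocker switch is on the rear panel, and the slot between the supply and the cable trunking is too tight for the gripper. Take the hook tool from its rest, reach over the supply with it and pull its tip against the upper half of the rocker until the switch has tipped over, keeping the gripper itself off the rocker. Then lay the hook tool back in both notches of its rest with the hook hanging down as you found it, without shifting the control unit, the interface box or the calendar.

Things in the scene. Friction and masses are not known exactly. Their poses are not given: they have to be found in the camera images.
- hook_grip (a point): Hook tool (loose, 0.13 kg): centre of its flat-sided black handle, 110 mm long (x) x 18 wide (y) x 24 high (z). Axes: +x from handle to hook, z up. A 6 mm round steel shaft runs on from the handle along +x at mid-height to x = 160 mm and there bends straight down. Centre of mass about 45 mm ahead (+x). At the start it lies level in its rest, hook hanging down
- hook_leg (a point): Hook tool: middle of the leg, the part of the 6 mm rod that goes straight down (-z) at the far end; at x = 160, z = -35 mm from hook_grip. The leg runs 70 mm down from the shaft's axis; at its foot the rod is turned back towards the handle (-x) as an 18 mm tip, its lowest part 73 mm below hook_grip
- hook_tip (a point): Hook tool: centre of the rounded end (6 mm across) of the tip at the leg's foot, which points back to the handle (-x); at x = 139, y = 0, z = -70 mm from hook_grip. The back of the leg lies 24 mm further along +x
- rest_seat (a point): Tool rest (fixed): where hook_grip lies when the tool is in place, 100 mm above the desk; x along the tool, handle to hook. Steel base plate 165 x 64 mm with two upright aluminium plates 8 mm thick, each with a flared notch open at the top. The rear plate (x = -45 mm) carries the underside of the handle, 21 mm wide at the notch floor, 36 at its top, walls 17 mm high
- rest_front (a point): Tool rest: floor of the front notch, which carries the shaft, 78 mm ahead (+x) of rest_seat and 3 mm below it; 9 mm wide at its floor, 24 at its top, walls 17 mm high. Between the two plates 115 mm is free for grasping the handle. Nothing stops the tool lengthwise
- psu: Bench power supply, dark steel case (fixed, cannot be shifted), 200 mm deep (x) x 160 wide (y) x 115 high, origin at the centre of its underside on the desk. Its front faces -x (to the robot); its aluminium rear panel with the switch is the plane x = +100 mm. The top is flat and free
- switch_centre (a point): Middle of the black see-saw rocker switch on the supply's rear panel, 3 mm outside the panel, 79 mm above the desk (36 below the supply's top), 45 mm to +y of its middle. Axes as the supply's: +x points out of the rear panel. Rocker 22 mm wide (y), 32 tall (z), tipping about a level axis at this height. Mains inlet below it, fan grille beside it
- rocker (a joint): Rocker angle, rad: 0 = off, upper half out (its top edge 9 mm from the panel), lower half flat; 0.36 = on, the reverse. Pushed 9 mm above the middle towards -x with about 3 to 6 N it moves in some 3 mm, tips over by itself past about 0.25 and stays. Further pushing meets a stop
- trunking: White plastic cable trunking (fixed) along the back of the desk, 60 mm deep (x), 1.3 m long (y), 75 mm high, origin at the centre of its underside. Its face towards the supply is at x = -30 mm. The slot between it and the supply's rear panel is about 45 to 90 mm wide
- ecu: Bystander: engine control unit, loose, ribbed aluminium, about 170 x 165 x 38 mm, origin at the centre of its underside
- iface: Bystander: flat black interface box, loose, 95 x 135 x 27 mm, on the desk at the right, origin at the centre of its underside
- calendar: Bystander: blank tent calendar, loose, 90 x 150 x 140 mm high, at the left, origin at the centre of its underside
Things that resemble listed ones, but are neither listed nor needed, are in the scene too. What is shaped like the part that bears hook_grip but red or white is not meant.

How it is judged:
On the way, in this order (a step that is already met when the one before it is completed fails the run):
1. the hook tool is lifted out of its rest (z of hook_grip in the frame of rest_seat above 0.03 m), for 0.2 s.
2. the hook pushes the rocker over (value of joint rocker above 0.15 rad and contact force between hook and rocker above 0.2 N), for 0.02 s.
At the end, for the whole second after the job is handed in: The rocker is on (angle above 0.30 rad); the hook tool lies at rest in both notches of its rest, within 25 mm of its place along its length and 6 mm in height, in line with the rest and level within 0.08 rad, its hook hanging down (value of joint rocker above 0.3 rad and distance between hook_grip and rest_seat below 0.025 m and z of hook_grip in the frame of rest_seat between -0.006 and 0.006 m and angle between the x axis of hook_grip and the x axis of rest_seat, either way round below 0.08 rad and angle between hook_grip's own z axis and vertical below 0.08 rad and linear speed of hook below 0.02 m/s); the robot touches nothing.
It fails at once if the gripper or arm touches the rocker (contact force between any of the fingers, the arm and rocker above 0.5 N).
It fails at once if the control unit, the interface box or the calendar is shifted by more than 20 mm (distance of any of ecu, iface, calendar from where it was at the start of the episode above 0.02 m).
It also fails if it takes over 58 s, if anything falls off the work surface, if the arm or the gripper's body presses on something with over 40 N, if the wrist force passes 120 N, or if a joint passes its speed limit or range.

## Working session

There is one attempt and no reset: what is moved stays moved. The work goes in short steps, Python scripts to look and compute and a tool call to move; the robot and the scene stay as the last step left them, time stands still between calls to the robot, and variables do not carry over. Pictures are saved under pics/ and viewed, and the job is handed in when it is done.

Besides the shell and the picture viewer there is one more tool, called after ">>>" by a JSON object that holds its "method" and its "body". jog_arm: Moves the arm, as the interface text tells. Its arguments: {"type":"object","properties":{"steps":{"type":"array"},"grip_force":{"type":"number"}},"required":["steps"]}

```bash
mkdir -p pics; ls; cat > h.py <<'E'
import numpy as np, cv2
from workcell import manip
def shot(n,tag):
    c=manip.calibration(n); im,d=manip.camera(n)
    cv2.imwrite(f'pics/{tag}.png',cv2.cvtColor(im,cv2.COLOR_RGB2BGR))
    np.savez(f'pics/{tag}.npz',im=im,d=d,K=c['mtx'],T=c['world_to_cam'])
def load(tag):
    z=np.load(f'pics/{tag}.npz'); return z['im'],z['d'],z['K'],z['T']
def cloud(tag):
    im,d,K,T=load(tag); v,u=np.mgrid[:d.shape[0],:d.shape[1]]
    P=np.stack([(u-K[0,2])/K[0,0]*d,(v-K[1,2])/K[1,1]*d,d],-1)
    R=np.linalg.inv(T); W=P@R[:3,:3].T+R[:3,3]; W[d==0]=np.nan; return im,W
def ray(tag,u,v,z):
    im,d,K,T=load(tag);R=np.linalg.inv(T)
    r=R[:3,:3]@np.linalg.solve(K,[u,v,1.]);o=R[:3,3]; return o+r*(z-o[2])/r[2]
def crop(tag,u0,v0,u1,v1,s,out):
    im=load(tag)[0][v0:v1,u0:u1]; cv2.imwrite(f'pics/{out}.png',cv2.cvtColor(cv2.resize(im,None,fx=s,fy=s,interpolation=cv2.INTER_CUBIC),cv2.COLOR_RGB2BGR))
E
python3 - <<'E'
from h import *
for n in('scene','side','wrist'): shot(n,n+'0')
o=manip.get_obs(); print({k:np.round(v,3) for k,v in o.items()})
for n in('scene','side'):
    T=np.linalg.inv(load(n+'0')[3]); print(n,T[:3,3].round(3),T[:3,2].round(3))
E
```

```text
pics
{'clock': np.float64(0.15), 'joint_pos': array([ 1.278,  0.333, -0.065,  1.461,  0.022,  1.35 , -0.089]), 'joint_velocities': array([ 0.002, -0.002, -0.001, -0.002,  0.   ,  0.001,  0.001]), 'tau': array([-0.0000e+00, -6.2582e+01,  4.8000e-02, -3.9185e+01,  1.6000e-02,
        7.0000e-03,  0.0000e+00]), 'position': array([ 0.167, -0.602,  0.248]), 'ee_rot': array([ 0.991,  0.134, -0.   , -0.001]), 'ft_force': array([ 0.54 ,  0.534, -0.179]), 'torque': array([ 0.001, -0.   ,  0.004]), 'grip_width': np.float64(1.001)}
scene [1.471 0.3   1.352] [-0.579 -0.134 -0.804]
side [0.047 1.336 0.979] [ 0.324 -0.771 -0.548]
```

View pics/scene0.png

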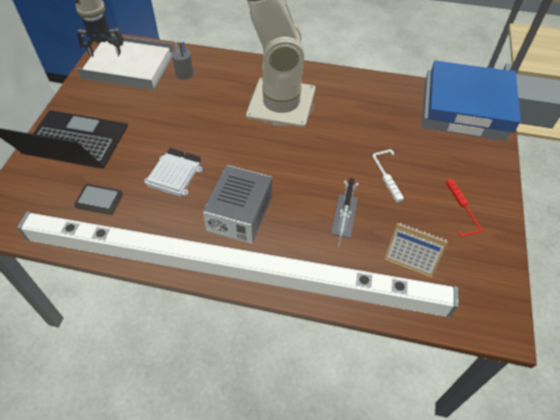

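View pics/side0.png

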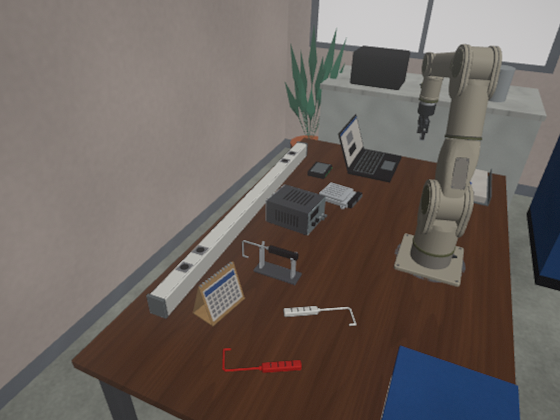

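View pics/wrist0.png

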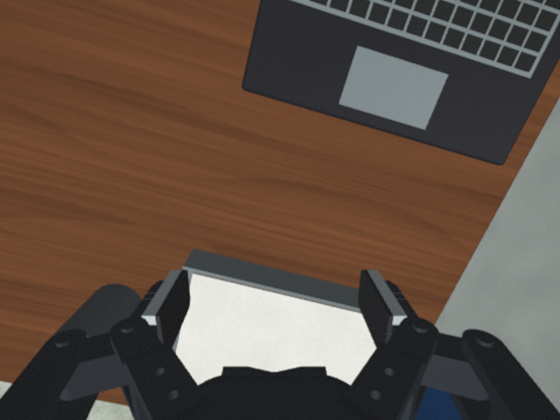

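The scene view shows three hook-shaped tools: black in a rest at about (347,205), white at (388,175) and red at (463,207). The black one is meant, because it lies in the two-plate rest and the task excludes red and white. The PSU is at (238,205) with its rocker at about (241,230), and the calendar is at (417,250). The ECU is at (174,172) and the interface box at (98,198). Next I'll confirm with enlarged crops.

```bash
python3 - <<'E'
from h import *
crop('scene0',180,150,380,270,4,'c1')
crop('side0',220,170,340,290,5,'c2')
E
```

```text
(no output)
```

View pics/c1.png

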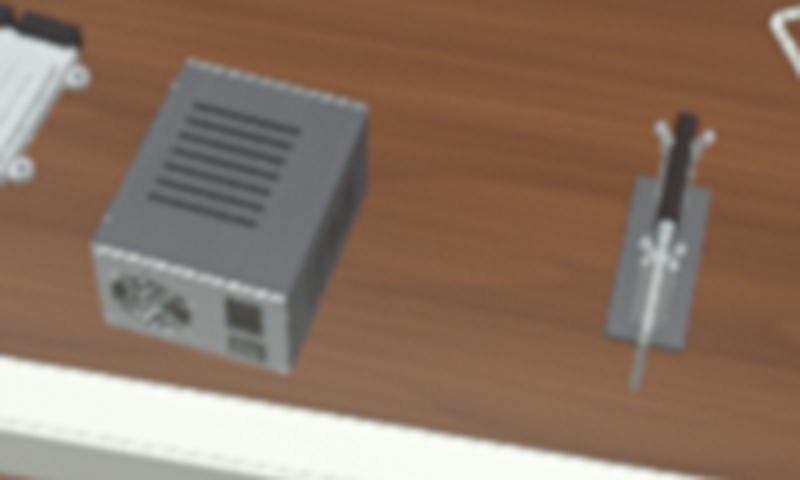

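View pics/c2.png

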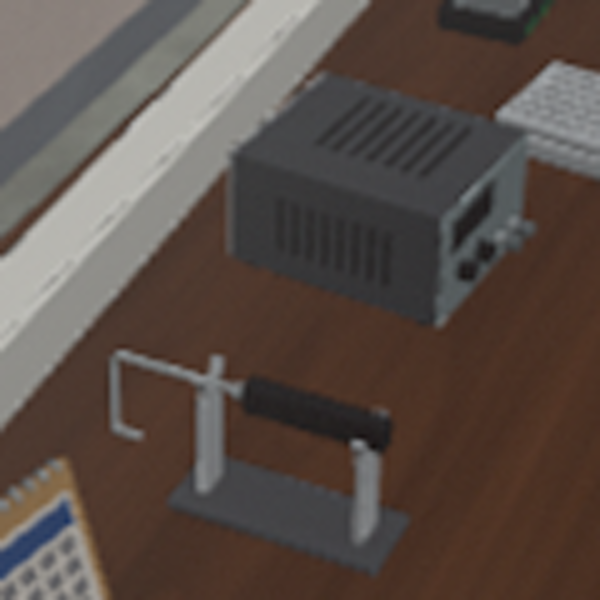

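The black tool is confirmed: it has a black handle, lies in the aluminium plates and its hook hangs down towards the trunking. The rocker is at about (241,229) on the rear panel.

```bash
python3 - <<'E'
from h import *
im,W=cloud('scene0')
def rect(m,name):
    p=W[m][:,:2].astype(np.float32); r=cv2.minAreaRect(p); print(name,m.sum(),np.round(r[0],4),np.round(r[1],3),round(r[2],2),'zmed',np.median(W[m][:,2]).round(4)); return r
Z=W[...,2]; v,u=np.mgrid[:420,:560]
box=lambda a,b,c,d:(u>=a)&(u<c)&(v>=b)&(v<d)
m=box(195,160,280,245)&(abs(Z-.115)<.006); r=rect(m,'psu top'); print(cv2.boxPoints(r).round(3))
m=box(20,205,460,320)&(abs(Z-.075)<.006); r=rect(m,'trunk top'); print(cv2.boxPoints(r).round(3))
m=box(330,190,362,245)&(Z>.002)&(Z<.02); r=rect(m,'base'); print(cv2.boxPoints(r).round(3))
hsv=cv2.cvtColor(im,cv2.COLOR_RGB2HSV)
m=box(335,170,362,210)&(hsv[...,2]<70)&(Z>.08); r=rect(m,'handle')
m=box(330,170,365,250)&(Z>.085); p=W[m]; c=cv2.fitLine(p.astype(np.float32),cv2.DIST_HUBER,0,.01,.01).ravel(); print('line',c.round(4), np.unique(m.nonzero()[0]))
m=box(335,170,362,210)&(Z>.104);c=cv2.fitLine(W[m].astype(np.float32),cv2.DIST_HUBER,0,.01,.01).ravel(); print('handle line',c.round(4),W[m].min(0),W[m].max(0))
print('rocker px',W[222:238:3,241].round(4))
# side cam handle
im,W=cloud('side0');Z=W[...,2];hsv=cv2.cvtColor(im,cv2.COLOR_RGB2HSV)
m=box(266,243,300,262)&(hsv[...,2]<60)&(Z>.08);c=cv2.fitLine(W[m].astype(np.float32),cv2.DIST_HUBER,0,.01,.01).ravel(); print('side handle',m.sum(),c.round(4),W[m].min(0),W[m].max(0))
m=box(262,180,330,222)&(abs(Z-.115)<.006); r=rect(m,'psu top side'); print(cv2.boxPoints(r).round(3))
E
```

```text
psu top 2537 [ 0.5614 -0.0157] [0.161 0.204] 84.28 zmed 0.1149
[[ 0.452 -0.086]
 [ 0.655 -0.106]
 [ 0.671  0.055]
 [ 0.468  0.075]]
trunk top 7830 [0.6789 0.0025] [0.238 1.324] 1.43 zmed 0.0746
[[ 0.543  0.662]
 [ 0.576 -0.662]
 [ 0.815 -0.656]
 [ 0.782  0.667]]
base 778 [0.4923 0.3281] [0.223 0.106] 8.67 zmed 0.0066
[[0.374 0.363]
 [0.39  0.259]
 [0.611 0.293]
 [0.595 0.397]]
handle 91 [0.4732 0.3218] [0.011 0.103] 88.51 zmed 0.1124
line [ 0.9977 -0.0152 -0.0668  0.5154  0.3214  0.1076] [178 179 180 181 182 183 184 185 186 187 188 189 190 191 192 193 194 195
 196 197 198 199 200 201 202 203 204 205 206 207 208 209 210 211 212 213
 214 215 216 217 218 219 220 221 222 223 224 225 226 227 228 229 230 231
 232 233 234 235 236 237]
handle line [ 0.9998 -0.0182  0.0029  0.475   0.3216  0.1115] [0.4151572  0.30409698 0.10403184] [0.53493666 0.33167963 0.11839442]
rocker px [[0.6639 0.022  0.1149]
 [0.6648 0.0215 0.1001]
 [0.6694 0.0223 0.0908]
 [0.6646 0.0198 0.0664]
 [0.6627 0.0182 0.0462]
 [0.67   0.0199 0.0406]]
side handle 221 [ 0.9997 -0.0154 -0.0194  0.4599  0.3279  0.1065] [0.41609251 0.31112773 0.08733356] [0.52336774 0.33584852 0.11744528]
psu top side 997 [ 0.5622 -0.0155] [0.169 0.203] 83.84 zmed 0.1144
[[ 0.452 -0.089]
 [ 0.654 -0.11 ]
 [ 0.672  0.058]
 [ 0.47   0.079]]
```

>>> {"method": "jog_arm", "body": {"steps": [0.085,0.337,-0.272,-0.05,0.285,0.085,0.337,-0.272,-0.05,0.285,0.085,0.337,-0.272,-0.05,0.285,0.085,0.337,-0.272,-0.05,0.285,0.085,0.337,-0.272,-0.05,0.285,0.085,0.337,-0.272,-0.05,0.285,0.085,0.337,-0.272,-0.05,0.285,0.085,0.337,-0.272,-0.05,0.285,0.085,0.337,-0.272,-0.05,0.285,0.085,0.337,-0.272,-0.05,0.285]}}

```text
clock: 1.15
position: [0.422, -0.2455, 0.299]
ee_rot: [1.0, -0.003, 0.001, -0.0]
ft_force: [0.3, 0.1, 0.2]
grip_width: 0.998
```

>>> {"method": "jog_arm", "body": {"steps": [0.085,0.03,-0.56,0,0,0.085,0.03,-0.56,0,0,0.085,0.03,-0.56,0,0,0.085,0.03,-0.56,0,0,0.085,0.03,-0.56,0,0,0.085,0.03,-0.56,0,0,0.085,0.03,-0.56,0,0,0.085,0.03,-0.56,0,0,0.085,0.03,-0.56,0,0,0.085,0.03,-0.56,0,0]}}

```text
clock: 2.15
position: [0.4535, 0.2494, 0.2984]
ee_rot: [1.0, -0.009, 0.001, 0.0]
ft_force: [1.4, -1.4, -0.8]
grip_width: 0.997
```

```bash
python3 - <<'E'
from h import *
shot('wrist','w1'); o=manip.get_obs(); print(o['position'].round(4),o['ee_rot'].round(4),o['joint_pos'].round(3))
E
```

```text
[0.4515 0.2575 0.2979] [ 1.0e+00 -4.8e-03 -4.0e-04 -2.1e-03] [ 0.263  0.173 -0.958  1.621  0.139  1.42  -2.289]
```

View pics/w1.png

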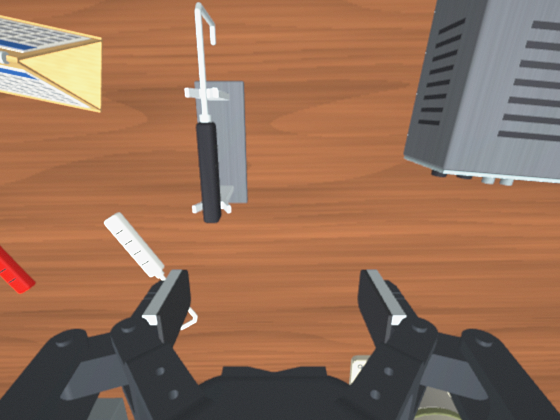

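The wrist view shows the tool with its handle from (206,122) to (211,222), its shaft up to (199,8), and the hook hanging in the rest. The PSU is at the upper right.

```bash
python3 - <<'E'
from h import *
im,W=cloud('w1'); v,u=np.mgrid[:420,:560]
hsv=cv2.cvtColor(im,cv2.COLOR_RGB2HSV)
m=((u>185)&(u<232)&(v>110)&(v<232)&(hsv[...,2]<65)).astype(np.uint8)
n,l,s,c=cv2.connectedComponentsWithStats(m); k=1+s[1:,4].argmax(); m=l==k; print(s[k],c[k])
mt=m&(abs(W[...,2]-.112)<.005); p=np.array([ray('w1',a,b,.112) for b,a in np.argwhere(mt)]); r=cv2.minAreaRect(p[:,:2].astype(np.float32)); print('top',r, cv2.fitLine(p[:,:2].astype(np.float32),cv2.DIST_HUBER,0,.01,.01).ravel(), np.nanmedian(W[mt][:,2]))
print('x ext',p[:,0].min(),p[:,0].max())
# base plate by depth
mb=(u>185)&(u<255)&(v>70)&(v<210)&(W[...,2]>.001)&(W[...,2]<.015)
mb&=(hsv[...,1]<60)
r=cv2.minAreaRect(W[mb][:,:2].astype(np.float32));print('base',r,np.median(W[mb][:,2]));
# shaft pts
ms=(u>190)&(u<215)&(v>12)&(v<85)&(W[...,2]>.085); q=W[ms]; print('shaft',cv2.fitLine(q[:,:2].astype(np.float32),cv2.DIST_HUBER,0,.01,.01).ravel(),q.max(0),np.median(q[:,2]))
# plates
mp=(u>180)&(u<235)&(v>80)&(v<105)&(W[...,2]>.108);print('front plate',W[mp].min(0),W[mp].max(0))
mp=(u>180)&(u<238)&(v>195)&(v<218)&(W[...,2]>.105)&(hsv[...,2]>120);print('rear plate',W[mp].min(0),W[mp].max(0))
im,W=cloud('scene0')
m=(u>20)&(u<460)&(v>245)&(v<320)&(abs(W[...,2]-.075)<.004)&(u<200)
m=(abs(W[...,2]-.075)<.004)&(v>210)&(W[...,0]>.68)
r=cv2.minAreaRect(W[m][:,:2].astype(np.float32));print('trunk',r,cv2.boxPoints(r))
E
```

```text
[197 123  24  98 468] [214.82905983 167.17521368]
top ((0.47399866580963135, 0.31242597103118896), (0.10486003011465073, 0.015407232567667961), 6.805370807647705) [ 0.9999534  -0.00965613  0.46269453  0.31261173] 0.10973683574299381
x ext 0.4210252532825158 0.5254325966036973
base ((0.4903441071510315, 0.32061082124710083), (0.06372413039207458, 0.18274299800395966), 89.25518798828125) 0.007708548720827102
shaft [ 0.9998826  -0.01532311  0.59380144  0.318691  ] [0.62382423 0.32253996 0.10524142] 0.10197712671646036
front plate [0.55048189 0.30427419 0.1081514 ] [0.55836758 0.33527467 0.11410168]
rear plate [0.42413361 0.32908089 0.10576563] [0.44796877 0.3390709  0.11115602]
trunk ((0.7658467292785645, 0.004721462726593018), (0.06548497825860977, 1.3243491649627686), 1.4704512357711792) [[ 0.7161227   0.6658377 ]
 [ 0.75010735 -0.6580753 ]
 [ 0.8155708  -0.6563948 ]
 [ 0.7815861   0.6675182 ]]
```

>>> {"method": "jog_arm", "body": {"steps": [0.06,0.03,-0.05,0,0,0.06,0.06,-0.062,0.02,0,0.06,0.06,-0.062,0.06,0,0.06,0.06,-0.062,0.1,0,0.06,0.06,-0.062,0.12,0,0.06,0.06,-0.062,0.13,0,0.06,0.06,-0.062,0.13,0,0.06,0.06,-0.062,0.13,0,0.06,0.06,-0.062,0.13,0,0.06,0.06,-0.062,0.13,0]}}

```text
clock: 3.2
position: [0.5147, 0.3097, 0.1695]
ee_rot: [1.0, -0.008, 0.001, -0.0]
ft_force: [-0.3, -0.0, 0.2]
grip_width: 0.701
```

```bash
python3 - <<'E'
from h import *
shot('wrist','w2'); o=manip.get_obs(); print(o['position'].round(4),o['ee_rot'].round(4),o['joint_pos'].round(3),o['ft_force'])
E
```

```text
[0.5146 0.3097 0.1693] [ 1.0e+00 -7.7e-03  7.0e-04 -2.0e-04] [ 0.073  0.482 -0.896  1.594  0.392  1.255 -2.477] [-0.37904116 -0.8870279  -0.31565062]
```

View pics/w2.png

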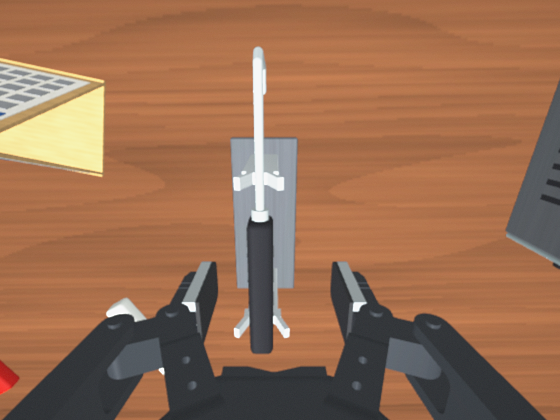

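The handle lies between the open fingers, slightly left of centre: its axis is at about u=260 and the fingers are centred at about u=275. The shaft end is at (258,50). I'll measure the line from this picture.

```bash
python3 - <<'E'
from h import *
im,W=cloud('w2'); v,u=np.mgrid[:420,:560]
hsv=cv2.cvtColor(im,cv2.COLOR_RGB2HSV)
for row in (230,250,270,290,310):
    x=np.where((hsv[row,235:290,2]<60))[0]+235; x=x[(x>240)&(x<280)]; a,b=x.min(),x.max()
    print(row,a,b,ray('w2',a-.5,row,.112).round(4),ray('w2',b+.5,row,.112).round(4))
for row in (70,100,130,155):
    x=np.where((hsv[row,240:275,1]<60))[0]+240
    print('shaft',row,x.min(),x.max(),ray('w2',(x.min()+x.max())/2,row,.101).round(4))
ms=(u>250)&(u<270)&(v>40)&(v<90)&(W[...,2]>.085); print('leg max',W[ms].max(0))
print(ray('w2',258,47,.1),'shaft end; handle front',ray('w2',260,219,.106), 'rear',ray('w2',262,353,.112))
E
```

```text
230 271 271 [0.5226 0.3122 0.112 ] [0.5226 0.3115 0.112 ]
250 271 272 [0.5079 0.3125 0.112 ] [0.5079 0.3111 0.112 ]
270 271 271 [0.4925 0.3127 0.112 ] [0.4925 0.312  0.112 ]
290 271 271 [0.4763 0.313  0.112 ] [0.4763 0.3123 0.112 ]
310 271 271 [0.4593 0.3133 0.112 ] [0.4592 0.3126 0.112 ]
shaft 70 253 265 [0.6207 0.3174 0.101 ]
shaft 100 253 263 [0.604  0.3185 0.101 ]
shaft 130 254 263 [0.5863 0.3188 0.101 ]
shaft 155 240 274 [0.5706 0.3202 0.101 ]
leg max [0.63459252 0.3214542  0.10428222]
[0.63300653 0.31767297 0.1       ] shaft end; handle front [0.52827026 0.31928401 0.106     ] rear [0.41955333 0.32062434 0.112     ]
```

>>> {"method": "jog_arm", "body": {"steps": [0.06,-0.002,-0.01,0,0,0.06,-0.004,-0.01,0.01,0,0.06,-0.004,-0.01,0.03,0,0.06,-0.004,-0.01,0.05,0,0.06,-0.004,-0.01,0.065,0,0.06,-0.004,-0.01,0.071,0,0.06,-0.004,-0.01,0.071,0,0.06,-0.004,-0.01,0.071,0,0.06,-0.004,-0.01,0.071,0,0.06,-0.004,-0.01,0.071,0]}}

```text
clock: 4.25
position: [0.5107, 0.3198, 0.098]
ee_rot: [1.0, -0.008, 0.001, -0.0]
ft_force: [-0.1, -0.1, -0.2]
grip_width: 0.705
```

```bash
python3 - <<'E'
from h import *
shot('wrist','w3'); o=manip.get_obs(); print(o['position'].round(4),o['ee_rot'].round(4),o['joint_pos'].round(3),o['ft_force'])
E
```

```text
[0.5106 0.3197 0.0979] [ 1.0e+00 -7.7e-03  4.0e-04 -1.0e-04] [ 0.015  0.555 -0.844  1.656  0.449  1.136 -2.534] [-0.65567545  0.14603915  0.70134866]
```

View pics/w3.png

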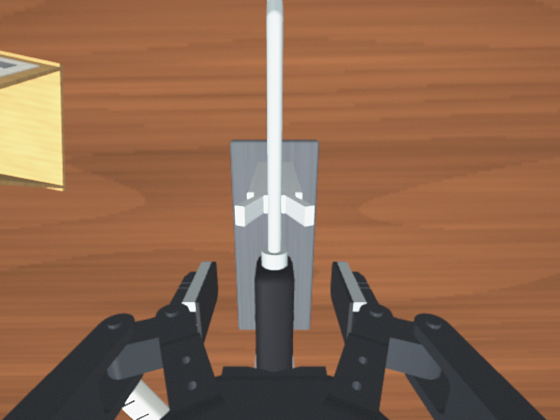

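The handle is centred between the pads at u of about 275, with the pad inner edges at about 212 and 337. Closing now.

>>> {"method": "jog_arm", "body": {"steps": [0.01,0,0,0,0,0.01,0,0,0,0,0.01,0,0,0,0,0.01,0,0,0,0,0.01,0,0,0,0,0.01,0,0,0,0,0.01,0,0,0,0,0.01,0,0,0,0,0.01,0,0,0,0,0.01,0,0,0,0], "grip_force": 110}}

```text
clock: 5.3
position: [0.5105, 0.3196, 0.0975]
ee_rot: [1.0, -0.008, 0.0, -0.0]
ft_force: [-0.2, -0.9, 5.9]
grip_width: 0.195
```

```bash
python3 - <<'E'
from h import *
o=manip.get_obs(); print(o['position'].round(4),o['ee_rot'].round(4),o['ft_force'],o['torque'],o['grip_width'])
E
```

```text
[0.5105 0.3196 0.0975] [ 1.0e+00 -7.6e-03  2.0e-04 -0.0e+00] [-0.24006673 -0.93041891  5.86059774] [-0.25233538  0.13815858  0.04398649] 0.19510764578947462
```

>>> {"method": "jog_arm", "body": {"steps": [0.01,0,0,-0.015,0,0.01,0,0,-0.04,0,0.01,0,0,-0.07,0,0.01,0,0,-0.1,0,0.01,0,0,-0.125,0,0.01,0,0,-0.13,0,0.01,0,0,-0.13,0,0.01,0,0,-0.13,0,0.01,0,0,-0.13,0,0.01,0,0,-0.13,0]}}

```text
clock: 6.3
position: [0.51, 0.3192, 0.2262]
ee_rot: [1.0, -0.008, -0.001, 0.0]
ft_force: [-0.3, 0.1, -1.8]
grip_width: 0.192
```

```bash
python3 - <<'E'
from h import *
shot('wrist','w4');shot('side','s4'); o=manip.get_obs(); print(o['position'].round(4),o['ee_rot'].round(4),o['joint_pos'].round(3),o['ft_force'],o['torque'])
crop('s4',190,140,370,275,4,'s4c')
E
```

```text
[0.5101 0.3194 0.2267] [ 1.0e+00 -7.6e-03 -4.0e-04  2.0e-04] [ 0.057  0.436 -0.904  1.518  0.346  1.357 -2.462] [ 0.28745483  0.40054664 -1.28095931] [ 0.02625612 -0.03650536  0.00432769]
```

View pics/s4c.png

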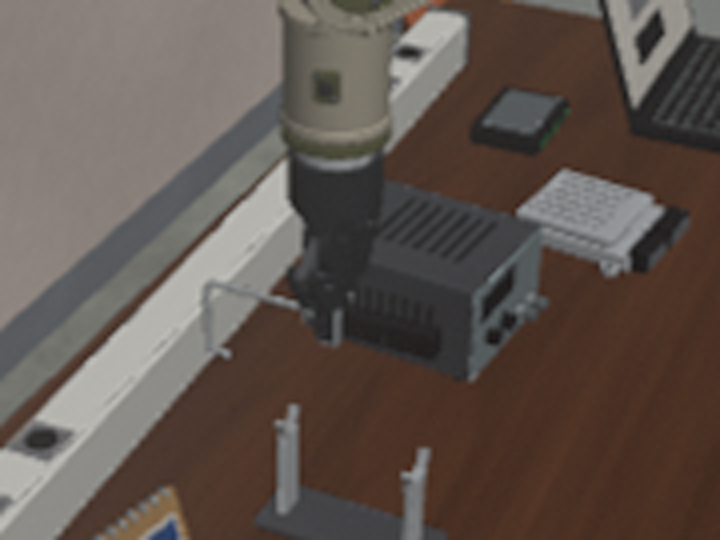

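View pics/w4.png

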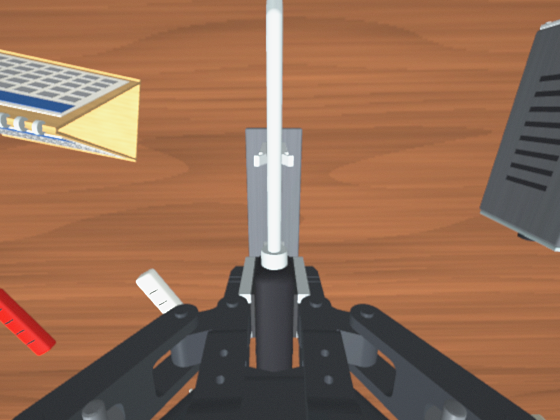

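The rest is empty below the gripper, and the tool is held level. The shaft end is at (274,3) and the collar at (274,260) in the wrist view, where they were before lifting. Next is the move over the PSU.

>>> {"method": "jog_arm", "body": {"steps": [0.01,0.01,0.03,0,0.02,0.01,0.02,0.07,0,0.04,0.01,0.03,0.11,0,0.06,0.01,0.045,0.155,0,0.088,0.01,0.055,0.2,0,0.088,0.01,0.07,0.245,0,0.088,0.01,0.08,0.28,0,0.088,0.01,0.082,0.291,0,0.088,0.01,0.082,0.291,0,0.088,0.01,0.082,0.291,0,0.088]}}

```text
clock: 7.4
position: [0.5875, 0.029, 0.2273]
ee_rot: [0.999, -0.051, -0.0, -0.0]
ft_force: [0.8, 0.2, -0.5]
grip_width: 0.192
```

```bash
python3 - <<'E'
from h import *
shot('scene','c5'); shot('wrist','w5'); o=manip.get_obs(); print(o['position'].round(4),o['ee_rot'].round(4),o['joint_pos'].round(3),o['ft_force'])
crop('c5',170,130,320,280,4,'c5c')
E
```

```text
[0.5875 0.0297 0.2275] [ 9.987e-01 -5.000e-02  1.000e-04 -3.000e-04] [ 0.516  0.37  -0.806  1.558  0.271  1.33  -1.993] [ 0.22526214  0.84167925 -1.73343682]
```

View pics/c5c.png

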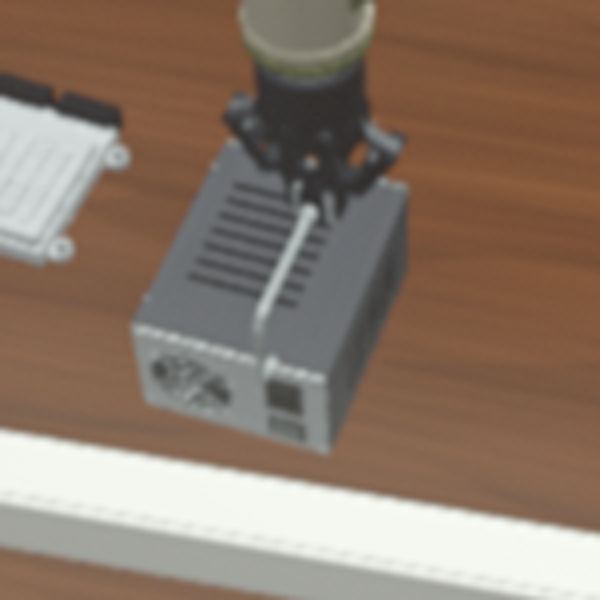

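View pics/w5.png

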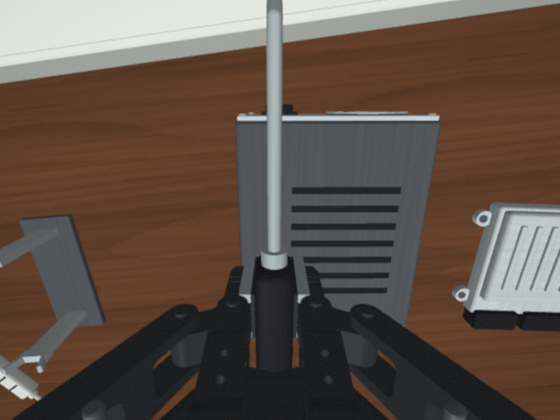

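The wrist view shows the rear edge level in the picture at row 118, so the yaw is aligned. The rocker top sticks out at about u=265–293, v=108, next to the shaft at u=274. I'll check the lateral offset and the panel position.

```bash
python3 - <<'E'
from h import *
from scipy.spatial.transform import Rotation as Ro
o=manip.get_obs(); R=Ro.from_quat(o['ee_rot']).as_matrix(); p=o['position']
t=lambda q:(R.T@(np.array(q)-p)).round(4)
crop('w5',230,90,330,130,8,'w5c')
for a,b,z in((265,108,.095),(293,108,.095),(279,105,.095),(238,117,.115),(438,117,.115)): q=ray('w5',a,b,z); print(a,b,q.round(4),'tool',t(q))
im,W=cloud('w5'); v,u=np.mgrid[:420,:560]
for (a,b) in((150,60),(350,40),(450,25)):
    col=W[:100,a]; i=np.where(abs(col[:,2]-.075)<.004)[0].max(); print('trunk edge px',a,i,col[i].round(4),t(col[i]))
ms=(u>262)&(u<288)&(v<12); print('shaft end z',np.nanmedian(W[2:10,274,2]),'collar',np.nanmedian(W[200:240,274,2]))
im,W=cloud('scene0'); hsv=cv2.cvtColor(im,cv2.COLOR_RGB2HSV)
m=(u>234)&(u<248)&(v>221)&(v<237)&(hsv[...,2]<75);print('rocker dark',m.sum(),np.argwhere(m).mean(0))
E
```

```text
265 108 [0.6724 0.029  0.095 ] tool [ 0.0846 -0.0077  0.1325]
293 108 [0.6702 0.0061 0.095 ] tool [0.0846 0.0153 0.1325]
279 105 [0.6736 0.0173 0.095 ] tool [0.0869 0.0038 0.1325]
238 117 [0.6679 0.0496 0.115 ] tool [ 0.078  -0.0277  0.1125]
438 117 [ 0.6528 -0.1021  0.115 ] tool [0.0781 0.1247 0.1124]
trunk edge px 150 41 [0.7347 0.1196 0.0716] [ 0.1375 -0.104   0.156 ]
trunk edge px 350 12 [ 0.7391 -0.0472  0.0711] [0.1585 0.0615 0.1563]Traceback (most recent call last):
  File "<stdin>", line 9, in <module>
    return umr_maximum(a, axis, None, out, keepdims, initial, where)
ValueError: zero-size array to reduction operation maximum which has no identity
```

View pics/w5c.png

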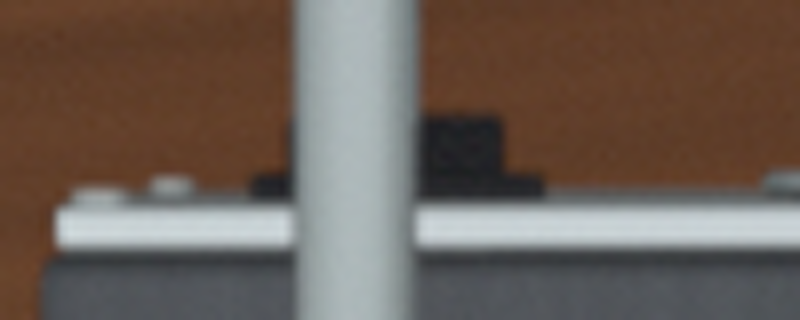

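>>> {"method": "jog_arm", "body": {"steps": [0.01,0,0.004,0,0,0.01,0,0.004,0.01,0,0.01,0,0.004,0.025,0,0.01,0,0.004,0.04,0,0.01,0,0.004,0.055,0,0.01,0,0.004,0.066,0,0.01,0,0.004,0.071,0,0.01,0,0.004,0.071,0,0.01,0,0.004,0.071,0,0.01,0,0.004,0.071,0]}}

```text
clock: 8.5
position: [0.5879, 0.0234, 0.157]
ee_rot: [0.999, -0.052, 0.001, 0.0]
ft_force: [-0.5, -0.2, -1.8]
grip_width: 0.196
```

```bash
python3 - <<'E'
from h import *
shot('scene','c6'); shot('wrist','w6'); o=manip.get_obs(); print(o['position'].round(4),o['ee_rot'].round(4),o['ft_force'])
crop('c6',190,160,290,260,6,'c6c')
crop('w6',200,0,360,150,4,'w6c')
E
```

```text
[0.5878 0.0234 0.1569] [ 9.987e-01 -5.160e-02  5.000e-04  1.000e-04] [ 0.8590478   0.45887677 -0.51863353]
```

View pics/c6c.png

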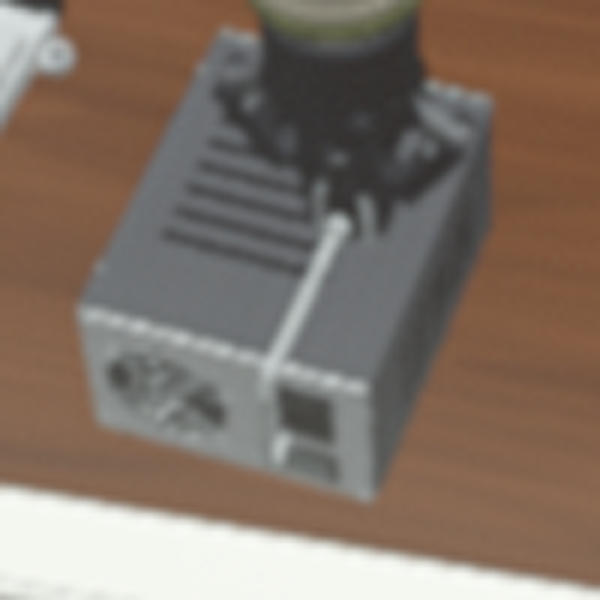

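View pics/w6c.png

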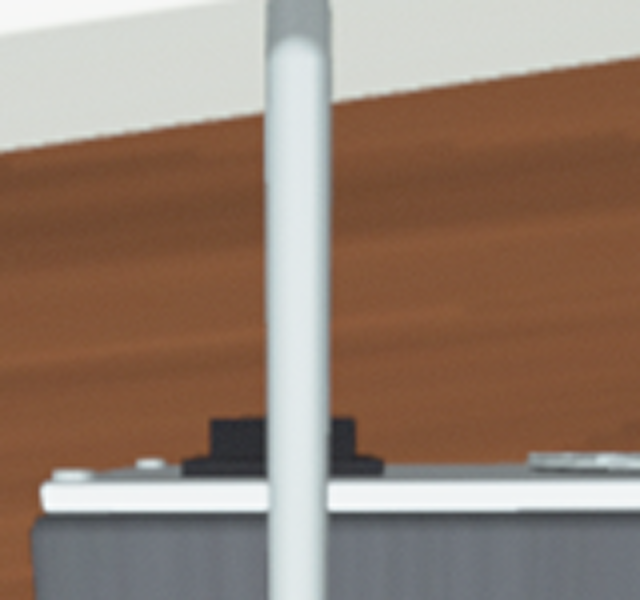

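```bash
python3 - <<'E'
from h import *
from scipy.spatial.transform import Rotation as Ro
o=manip.get_obs(); R=Ro.from_quat(o['ee_rot']).as_matrix(); p=o['position'];print(p)
t=lambda q:(R.T@(np.array(q)-p)).round(4)
for a,b,z in((252.5,105,.095),(289,105,.095),(246,115,.095),(295.5,115,.095),(210,121,.115)): q=ray('w6',a,b,z); print(a,b,q.round(4),'tool',t(q))
for b in(20,60,100): print('shaft',t(ray('w6',274.5,b,.159)))
for b in(100,140,190): print('shaft w5',b,t(ray('w5',274,b,.230+0)))
E
```

```text
[0.58782439 0.02335387 0.15690715]
252.5 105 [0.6749 0.0276 0.095 ] tool [ 0.0861 -0.0132  0.062 ]
289 105 [0.6727 0.006  0.095 ] tool [0.0861 0.0085 0.062 ]
246 115 [0.6697 0.0322 0.095 ] tool [ 0.0805 -0.0172  0.062 ]
295.5 115 [0.6667 0.0026 0.095 ] tool [0.0805 0.0125 0.062 ]
210 121 [0.6688 0.0501 0.115 ] tool [ 0.0777 -0.0349  0.042 ]
shaft [ 0.1142 -0.0003 -0.002 ]
shaft [ 0.1012 -0.0003 -0.002 ]
shaft [ 0.0872 -0.0002 -0.002 ]
shaft w5 100 [ 0.0862 -0.0068 -0.073 ]
shaft w5 140 [ 0.0711 -0.0067 -0.073 ]
shaft w5 190 [ 0.0503 -0.0067 -0.073 ]
```

Tip lateral offset to the rocker centre is about 2 mm, and the tip height is about 89 mm. Now pulling.

>>> {"method": "jog_arm", "body": {"steps": [0.01,-0.004,-0.002,0,0,0.01,-0.008,-0.002,0,0,0.01,-0.011,-0.002,0,0,0.01,-0.013,-0.002,0,0,0.01,-0.015,-0.002,0,0,0.01,-0.016,-0.002,0,0,0.01,-0.017,-0.002,0,0,0.01,-0.018,-0.002,0,0,0.01,-0.018,-0.002,0,0,0.01,-0.018,-0.002,0,0]}}

```text
clock: 9.6
position: [0.5694, 0.0272, 0.1561]
ee_rot: [0.999, -0.052, -0.001, 0.0]
ft_force: [-1.0, -0.1, -2.7]
grip_width: 0.195
```

```bash
python3 - <<'E'
from h import *
shot('wrist','w7'); o=manip.get_obs(); print(o['position'].round(4),o['ee_rot'].round(4),o['ft_force'],o['torque'])
crop('w7',200,0,360,150,4,'w7c')
E
```

```text
[0.5694 0.0273 0.156 ] [ 9.987e-01 -5.150e-02 -5.000e-04  1.000e-04] [ 0.11882594  0.7788555  -1.90106224] [0.06197498 0.05251474 0.05953412]
```

View pics/w7c.png

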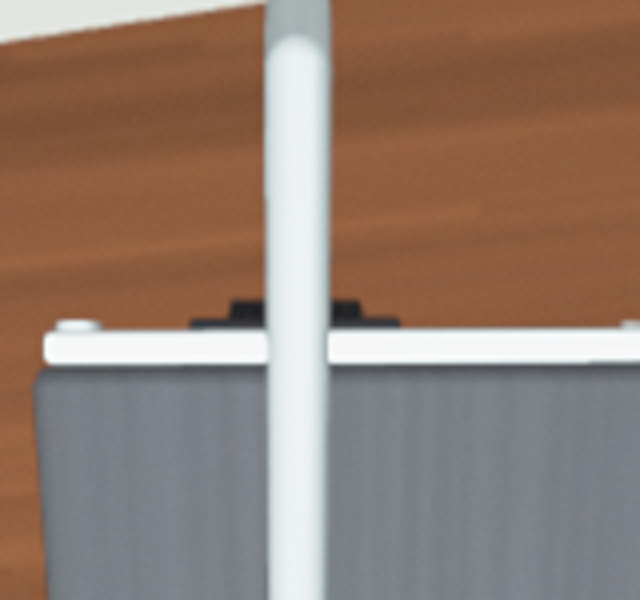

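```bash
python3 - <<'E'
from h import *
from scipy.spatial.transform import Rotation as Ro
o=manip.get_obs(); R=Ro.from_quat(o['ee_rot']).as_matrix(); p=o['position'];print(p)
t=lambda q:(R.T@(np.array(q)-p)).round(4)
for tag,a,b,z in(('w7',284,75,.095),('w7',284,79.5,.095),('w7',240,82.5,.115),): q=ray(tag,a,b,z); print(a,b,q.round(4),'tool',t(q))
for b in(20,60,100): print('shaft',t(ray('w7',274.5,b,.159)))
shot('scene','c7');crop('c7',190,160,290,260,6,'c7c')
E
```

```text
[0.56937438 0.02725737 0.15604971]
284 75 [0.6705 0.0114 0.095 ] tool [0.1023 0.0054 0.0609]
284 79.5 [0.6681 0.0116 0.095 ] tool [0.0999 0.0054 0.0609]
240 82.5 [0.6674 0.0351 0.115 ] tool [ 0.0967 -0.0179  0.0409]
shaft [ 0.1139 -0.0002 -0.0031]
shaft [ 0.101  -0.0002 -0.0031]
shaft [ 0.0871 -0.0002 -0.003 ]
```

View pics/c7c.png

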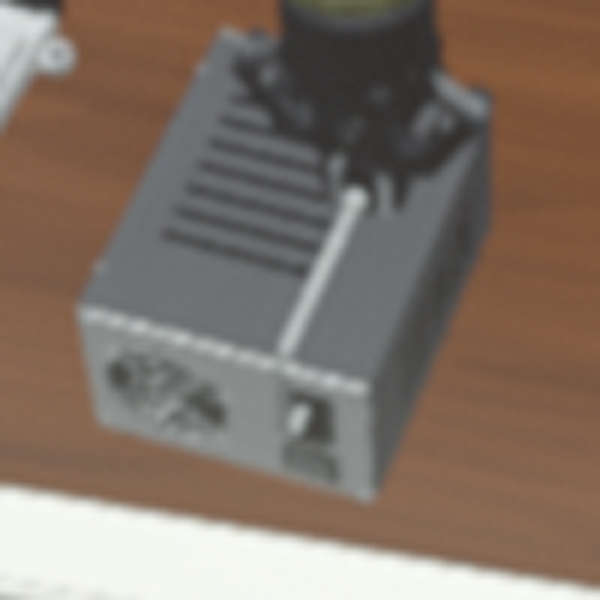

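```bash
python3 - <<'E'
from h import *
from scipy.spatial.transform import Rotation as Ro
o=manip.get_obs(); R=Ro.from_quat(o['ee_rot']).as_matrix(); p=o['position'];print(p,o['ft_force'])
t=lambda q:(R.T@(np.array(q)-p)).round(4)
print('cam',np.linalg.inv(load('w7')[3])[:3,3])
for z in(.063,.079,.095):
    print(z,'w7 rocker',[t(ray('w7',a,75,z)) for a in(258,290)],'frame',[t(ray('w7',a,80,z)) for a in(247.5,299.8)])
    print(z,'w6 rocker',[t(ray('w6',a,105,z)) for a in(252.5,288.8)],'frame',[t(ray('w6',a,115,z)) for a in(245.7,295.7)])
crop('w7',240,60,310,95,11,'w7d')
E
```

```text
[0.56939873 0.02720537 0.15603073] [-0.74433877 -0.33615823 -0.83031359]
cam [0.65294956 0.018968   0.28148708]
0.063 w7 rocker [array([ 0.1054, -0.0112,  0.0929]), array([0.1054, 0.0103, 0.0929])] frame [array([ 0.1023, -0.0183,  0.0929]), array([0.1023, 0.017 , 0.0929])]
0.063 w6 rocker [array([ 0.1054, -0.0134,  0.0929]), array([0.1054, 0.0118, 0.0929])] frame [array([ 0.0988, -0.0184,  0.0929]), array([0.0988, 0.0168, 0.0929])]
0.079 w7 rocker [array([ 0.1038, -0.0104,  0.0769]), array([0.1038, 0.0095, 0.0769])] frame [array([ 0.1009, -0.017 ,  0.0769]), array([0.101 , 0.0157, 0.0769])]
0.079 w6 rocker [array([ 0.1052, -0.0124,  0.0769]), array([0.1052, 0.011 , 0.0769])] frame [array([ 0.0991, -0.0169,  0.0769]), array([0.0991, 0.0156, 0.0769])]
0.095 w7 rocker [array([ 0.1022, -0.0096,  0.0609]), array([0.1022, 0.0087, 0.0609])] frame [array([ 0.0996, -0.0157,  0.0609]), array([0.0996, 0.0144, 0.0609])]
0.095 w6 rocker [array([ 0.105 , -0.0113,  0.0609]), array([0.105 , 0.0103, 0.0609])] frame [array([ 0.0993, -0.0155,  0.0609]), array([0.0993, 0.0145, 0.0609])]
```

View pics/w7d.png

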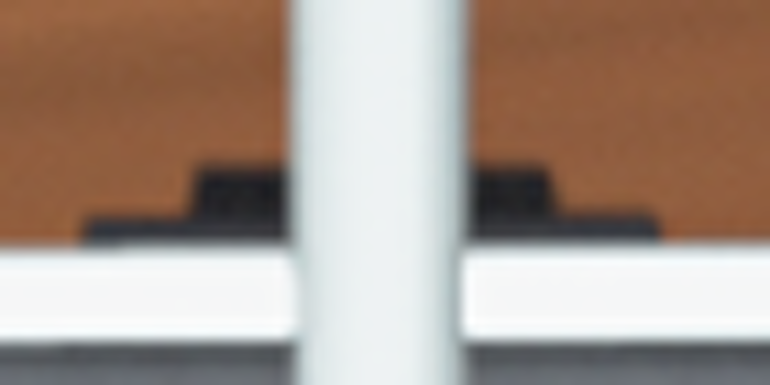

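The visible rocker edge is now 21.5 mm wide if placed at the lower-edge height, and about 9 mm off the panel. That means the lower half is out, so the switch has tipped. I'll pull gently against the stop to make sure.

>>> {"method": "jog_arm", "body": {"steps": [0.01,-0.001,0,0,0,0.01,-0.001,0,0,0,0.01,-0.002,0,0,0,0.01,-0.002,0,0,0,0.01,-0.003,0,0,0,0.01,-0.003,0,0,0,0.01,-0.004,0,0,0,0.01,-0.004,0,0,0,0.01,-0.004,0,0,0,0.01,-0.004,0,0,0]}}

```text
clock: 10.7
position: [0.5677, 0.0272, 0.1569]
ee_rot: [0.999, -0.052, 0.002, -0.0]
ft_force: [10.3, -1.3, -6.3]
grip_width: 0.193
```

10 N on the stop, so the rocker is pushed fully. Backing off.

>>> {"method": "jog_arm", "body": {"steps": [0.01,0.004,0,0,0,0.01,0.008,0,0,0,0.01,0.013,0,0,0,0.01,0.018,0,0,0,0.01,0.021,0,0,0,0.01,0.022,0,0,0,0.01,0.022,0,0,0,0.01,0.022,0,0,0,0.01,0.022,0,0,0,0.01,0.022,0,0,0]}}

```text
clock: 11.7
position: [0.5876, 0.0253, 0.1564]
ee_rot: [0.999, -0.052, 0.0, 0.0]
ft_force: [-0.1, -0.2, -2.2]
grip_width: 0.197
```

```bash
python3 - <<'E'
from h import *
shot('wrist','w8');shot('scene','c8');o=manip.get_obs(); print(o['position'].round(4),o['ee_rot'].round(4),o['ft_force'],o['torque'])
crop('c8',190,160,290,260,6,'c8c');crop('w8',200,0,360,150,4,'w8c')
E
```

```text
[0.5877 0.0253 0.1564] [ 9.987e-01 -5.160e-02  1.000e-04  1.000e-04] [ 0.10189247 -0.23283594 -1.35529695] [-0.02590608 -0.00129814 -0.00027157]
```

View pics/c8c.png

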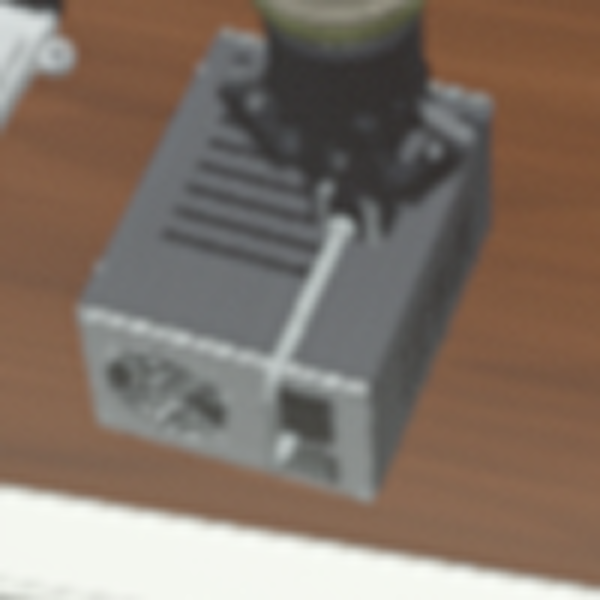

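View pics/w8c.png

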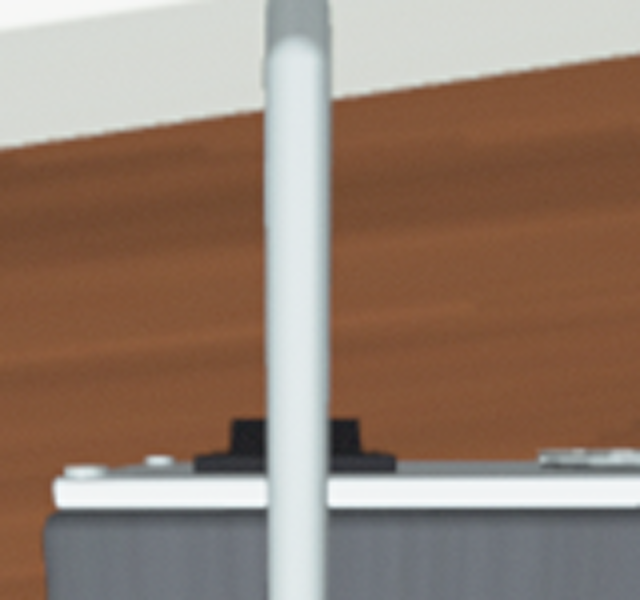

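The same pose as before the pull now shows the rocker edge 32 px wide (36 px before), so the lower half is out and the switch is on. The shaft image in the hand is unchanged, so there was no slip. Lifting and returning.

>>> {"method": "jog_arm", "body": {"steps": [0.01,0,0,-0.015,0,0.01,0,0,-0.035,0,0.01,0,0,-0.055,0,0.01,0,0,-0.068,0,0.01,0,0,-0.072,0,0.01,0,0,-0.072,0,0.01,0,0,-0.072,0,0.01,0,0,-0.072,0,0.01,0,0,-0.072,0,0.01,0,0,-0.072,0]}}

```text
clock: 12.8
position: [0.5875, 0.0253, 0.2279]
ee_rot: [0.999, -0.052, -0.0, 0.0]
ft_force: [0.3, -0.1, -1.0]
grip_width: 0.191
```

```bash
python3 - <<'E'
from h import *
from scipy.spatial.transform import Rotation as Ro
o=manip.get_obs(); R=Ro.from_quat(o['ee_rot']).as_matrix(); p=o['position'];print(p,o['ee_rot'])
print(R.T@(np.array([.5105,.3195,.228])-p), 2*np.arctan2(o['ee_rot'][1],o['ee_rot'][0])+.0154)
E
```

```text
[0.58753579 0.02533196 0.22788541] [ 9.98670403e-01 -5.15492537e-02 -3.16253566e-04  1.14930225e-05]
[-1.06914396e-01 -2.84672914e-01 -6.30020235e-05] -0.08774422840602995
```

>>> {"method": "jog_arm", "body": {"steps": [0.01,-0.01,-0.03,0,-0.01,0.01,-0.025,-0.07,0,-0.03,0.01,-0.042,-0.11,0,-0.05,0.01,-0.06,-0.155,0,-0.07,0.01,-0.077,-0.2,0,-0.088,0.01,-0.092,-0.245,0,-0.088,0.01,-0.104,-0.275,0,-0.088,0.01,-0.107,-0.285,0,-0.088,0.01,-0.107,-0.285,0,-0.088,0.01,-0.107,-0.285,0,-0.088]}}

```text
clock: 13.8
position: [0.5114, 0.3185, 0.228]
ee_rot: [1.0, -0.008, 0.0, 0.0]
ft_force: [-1.0, -0.6, -1.1]
grip_width: 0.193
```

>>> {"method": "jog_arm", "body": {"steps": [0.01,0,0,0,0,0.01,0,0,0,0,0.01,0,0,0.02,0,0.01,0,0,0.04,0,0.01,0,0,0.06,0,0.01,0,0,0.08,0,0.01,0,0,0.09,0,0.01,0,0,0.09,0,0.01,0,0,0.09,0,0.01,0,0,0.09,0]}}

```text
clock: 14.8
position: [0.5111, 0.3201, 0.1395]
ee_rot: [1.0, -0.008, 0.001, -0.0]
ft_force: [-1.2, 0.4, -0.9]
grip_width: 0.192
```

```bash
python3 - <<'E'
from h import *
o=manip.get_obs(); print(o['position'].round(4),o['ee_rot'].round(4),o['ft_force'])
shot('wrist','w9');shot('side','s9');crop('s9',190,170,340,290,5,'s9c')
E
```

```text
[0.5111 0.3201 0.1395] [ 1.0e+00 -7.7e-03  7.0e-04 -4.0e-04] [-1.20282855  0.4456252  -0.85628678]
```

View pics/w9.png

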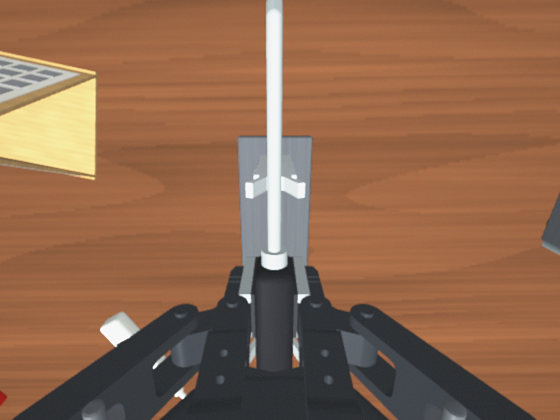

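View pics/s9c.png

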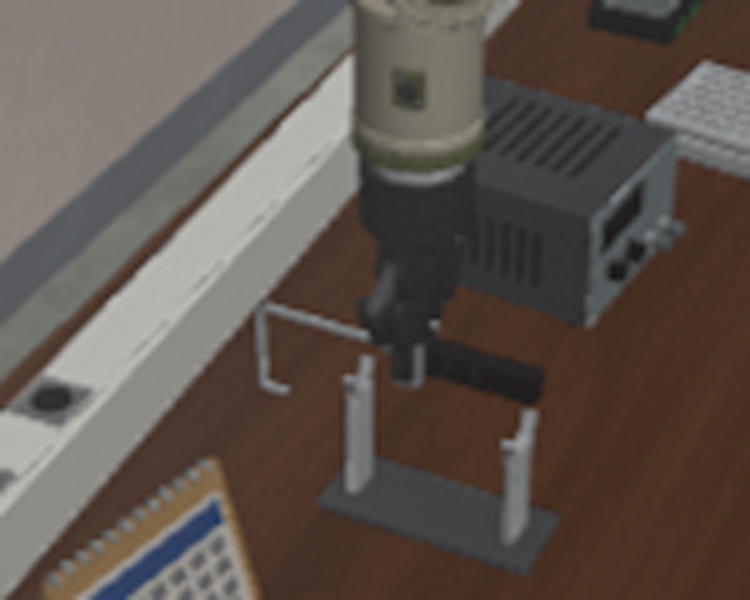

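The tool is right above the rest: the shaft is at u=275 and the front notch plate is centred at u of about 275. Lowering slowly.

>>> {"method": "jog_arm", "body": {"steps": [0.01,0,0,0.01,0,0.01,0,0,0.018,0,0.01,0,0,0.025,0,0.01,0,0,0.03,0,0.01,0,0,0.034,0,0.01,0,0,0.037,0,0.01,0,0,0.039,0,0.01,0,0,0.041,0,0.01,0,0,0.041,0,0.01,0,0,0.041,0]}}

```text
clock: 15.9
position: [0.5107, 0.3199, 0.0976]
ee_rot: [1.0, -0.008, 0.0, -0.0]
ft_force: [-1.6, -0.5, 1.8]
grip_width: 0.191
```

```bash
python3 - <<'E'
from h import *
o=manip.get_obs(); print(o['position'].round(4),o['ee_rot'].round(4),o['ft_force'],o['torque'])
shot('wrist','w10')
E
```

```text
[0.5107 0.3199 0.0976] [ 1.0e+00 -7.6e-03  2.0e-04 -0.0e+00] [-1.61256083 -0.54350791  1.80959305] [-0.15122901  0.19882955  0.00119415]
```

View pics/w10.png

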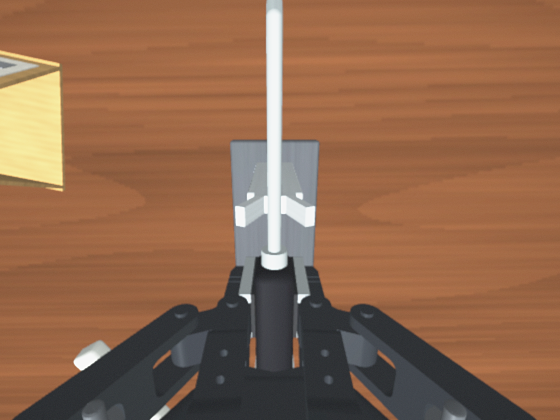

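The shaft sits in the front notch at (275,205) and a light contact force is registering. Opening.

>>> {"method": "jog_arm", "body": {"steps": [0.02,0,0,0,0,0.025,0,0,0,0,0.03,0,0,0,0,0.04,0,0,0,0,0.06,0,0,0,0,0.06,0,0,0,0,0.06,0,0,0,0,0.06,0,0,0,0,0.06,0,0,0,0,0.06,0,0,0,0], "grip_force": 20}}

```text
clock: 16.95
position: [0.5106, 0.3198, 0.0973]
ee_rot: [1.0, -0.008, 0.0, 0.0]
ft_force: [0.3, 0.1, -1.1]
grip_width: 0.703
```

>>> {"method": "jog_arm", "body": {"steps": [0.06,0,0,-0.01,0,0.06,0,0,-0.03,0,0.06,0,0,-0.06,0,0.06,0,0,-0.1,0,0.06,0,0,-0.14,0,0.06,0,0,-0.18,0,0.06,0,0,-0.2,0,0.06,0,0,-0.2,0,0.06,0,0,-0.2,0,0.06,0,0,-0.2,0]}}

```text
clock: 17.95
position: [0.5103, 0.3195, 0.2964]
ee_rot: [1.0, -0.008, -0.001, 0.0]
ft_force: [-0.5, 0.6, -0.1]
grip_width: 0.704
```

```bash
python3 - <<'E'
from h import *
o=manip.get_obs(); print(o['position'].round(4),o['ft_force'],o['grip_width'],o['clock'])
shot('wrist','w11');shot('side','s11');crop('s11',220,170,340,290,5,'s11c')
E
```

```text
[0.5103 0.3195 0.2964] [-0.54455322  0.64170426 -0.09680914] 0.7036586267638932 17.95
```

View pics/w11.png

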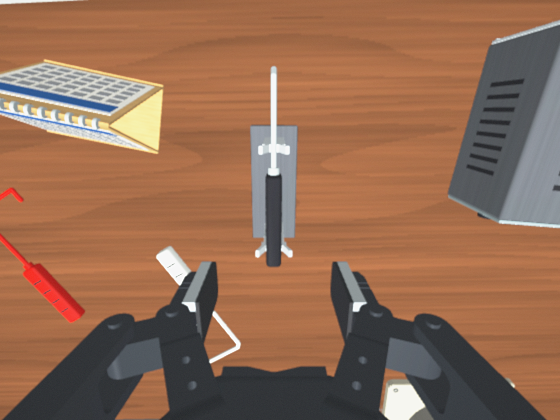

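View pics/s11c.png

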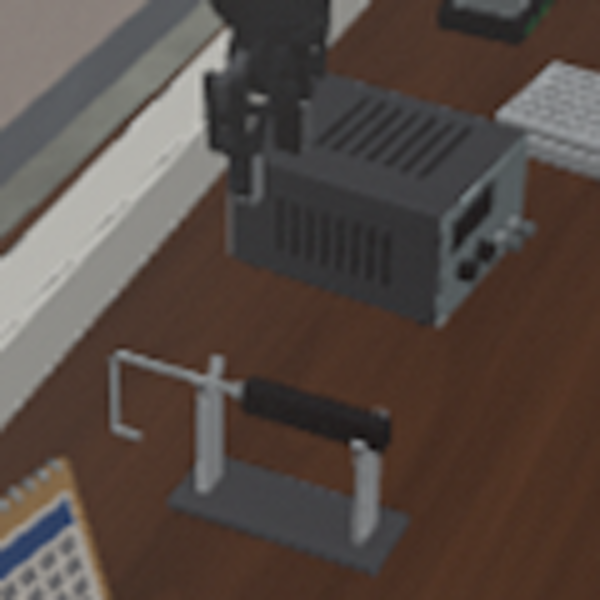

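The tool lies in both notches with its hook hanging down, as in the first side picture. A last check on the rocker and the bystanders follows.

```bash
python3 - <<'E'
from h import *
shot('scene','c11')
a=load('scene0')[0][215:245,225:257];b=load('c11')[0][215:245,225:257]
cv2.imwrite('pics/cmp.png',cv2.cvtColor(cv2.resize(np.hstack([a,b]),None,fx=11,fy=11,interpolation=cv2.INTER_CUBIC),cv2.COLOR_RGB2BGR))
d=cv2.absdiff(load('scene0')[0],load('c11')[0]).max(2)
for n,(x0,y0,x1,y1) in dict(ecu=(140,145,205,200),iface=(70,180,128,215),cal=(380,220,455,280),tool=(325,200,365,250)).items(): print(n,d[y0:y1,x0:x1].mean(),(d[y0:y1,x0:x1]>40).sum())
E
```

```text
ecu 2.66993006993007 0
iface 2.5147783251231526 0
cal 2.5717777777777777 0
tool 2.722 0
```

View pics/cmp.png

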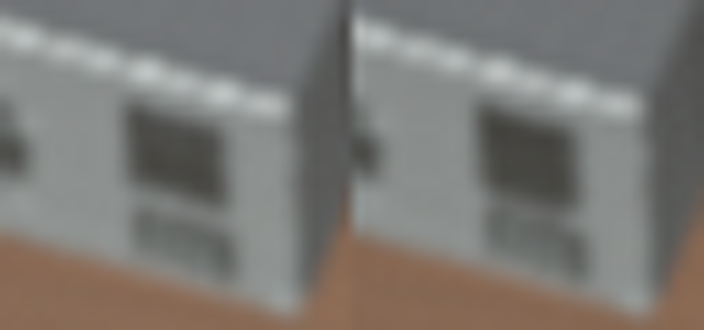

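Nothing moved around the bystanders or the tool. The rocker has changed slightly, with its dark face now reaching lower, which fits the lower half being out. Handing in.

```bash
python3 -c "
from workcell import manip
print(manip.hand_in())"
```

```text
the job is handed in; nothing more can be done
None
```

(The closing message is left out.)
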